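Lock the hone's spindle and slacken the disc knob

TASK

The disc on the flat hone is to be changed: turn the hub knob clockwise until you feel the spindle click into its hidden lock notch, push the spindle lock pin beside the disc fully down without forcing it, then back the hub knob off anticlockwise by at least an eighth of a turn and let go, with the pin still down. Leave the scissors, the oil bottle and the parts bin where they are.

Things in the scene. Friction and masses are not known exactly. Their poses are not given: they have to be found in the camera images.
- hone: bench-top flat hone, fixed to the bench: blue housing 270 x 300 mm, aluminium deck 115 mm above the bench. Origin on the bench under the vertical spindle axis; x to its rear, y to its left, z up. A thin tool-rest post (r 7 mm, top 185 mm above the bench) stands at x = +100, y = -112 mm, its arm swung out over the right edge (to y = -222, 177 mm above the bench)
- disc_face (a point): centre of the 150 mm steel disc's upper face, 140 mm above the bench; disc and spindle turn with a steady drag of about 0.08 N m and stay where they are left. Under the deck, out of sight, a sprung roller rides on the drive pulley, which sits on the spindle at an unknown angle and has one click notch. The notch is met after turning 0.3 to 1.4 rad clockwise (seen from above) from the start
- knob_grip (a point): grip point of the hub knob on the spindle axis, 174 mm above the bench; x along the bar, z up. Black wing knob: bar 58 mm long, 14 mm thick, 37 mm tall (149 to 186 mm above the bench) on a round foot of 48 mm diameter. It starts tight: turned clockwise it carries spindle and disc with it. Turned anticlockwise with the spindle unlocked it only turns the spindle back
- spindle (a joint): turn of spindle and disc, rad, growing anticlockwise; its zero is not tied to the notch. Turned clockwise, the torque dips within the last 0.06 rad before the notch's middle, by up to 0.2 N m (the notch pulls the knob on); past the middle it rises at once to 0.25 N m and fades over 0.06 rad. Judge by changes: readings carry an offset. Let go within 0.03 rad of the middle, the spindle stays centred; the lock pin then enters
- hub_knob (a joint): turn of the hub knob on the spindle's thread, rad: 0 = tight (start), grows as it is slackened anticlockwise, end stop at 1.7. Slackening takes about 0.45 N m and needs the spindle locked; it stays where it is left. It does not change while knob and spindle turn together
- pin_top (a point): centre of the top of the spindle lock pin's round black button (26 mm diameter, 11 mm tall), 162 mm above the bench when up, 146 mm when down. It stands in a steel bush on the deck, 95 mm from the spindle axis, towards the hone's front left. Pushed straight down it moves 16 mm against about 3 N of friction and stays where it is left
- lock_pin (a joint): travel of the lock pin, m: 0 = up (start), 0.016 = fully down. With the spindle centred in its notch it goes all the way down and locks the spindle; otherwise it lands on the pulley after about 5 mm and must not be forced: 25 N at most, so press slowly and stop at 5 to 6 N
- scissors: a pair of hair scissors, about 180 mm long and 7 mm high, lying on the bench near the hone; origin under the pivot, x towards the tips
- oil_bottle: a white round bottle with a black cap, 48 mm diameter, 115 mm tall, standing on the bench near the hone; origin at its underside
- parts_bin: an open blue parts bin, 160 x 110 x 75 mm, standing on the bench near the hone; origin at its underside

How it is judged:
On the way, in this order (a step that is already met when the one before it is completed fails the run):
1. the spindle is in its notch and the lock pin is fully down (value of joint lock_pin above 0.013 m and value of joint hub_knob below 0.2 rad), for 0.3 s.
2. the hub knob is backed off by an eighth of a turn (value of joint hub_knob above 0.72 rad and value of joint lock_pin above 0.013 m), for 0.2 s.
At the end, for the whole second after the job is handed in: the lock pin is down (at least 13 of its 16 mm) and the hub knob, slackened by an eighth of a turn (0.72 rad or more from tight), is at rest (all of step 2 and velocity of joint hub_knob below 0.1 rad/s); the robot touches nothing.
It fails at once if the lock pin is forced: pushed with more than 25 N (contact force between any of the fingers, the arm and lock_pin above 25 N).
It fails at once if the scissors are disturbed (distance of scissors from where it was at the start of the episode above 0.02 m).
It fails at once if the oil bottle is disturbed (distance of oil_bottle from where it was at the start of the episode above 0.02 m or angle between oil_bottle's own z axis and vertical above 0.3 rad).
It fails at once if the parts bin is disturbed (distance of parts_bin from where it was at the start of the episode above 0.02 m).
It also fails if it takes over 72 s, if anything falls off the work surface, if the arm or the gripper's body presses on something with over 40 N, if the wrist force passes 120 N, or if a joint passes its speed limit or range.

ROBOT

A 7-joint arm with a two-finger parallel gripper is mounted at the origin on the work surface. World frame = base frame: x ahead of the robot, y to its left, z up, the work surface at z = 0. Lengths are in m, angles in rad, forces in N, time in s.
With the tool pointing down it reaches from about 0.35 to 0.9 m from the base axis. Payload 7.2 kg.
Tool frame: the origin (TCP) lies at the very end of the fingers, on their centre line; the grasp point (between the pads) lies 19 mm behind it; z points along the fingers, y is the line along which they close (so a half turn about z gives the same grasp; the last joint's range is limited). The gripper opens to 88 mm and grips with 3 to 60 N. Pads are 20 mm wide; open, the fingers measure 115 mm over their backs; the gripper's body (75 mm by 178 mm) begins 61 mm behind the grasp point.
Start: joints at [-1.249, 0.411, -0.013, 1.596, 0.006, 1.134, -0.082], TCP at [0.238, 0.578, 0.197] pointing down, gripper open.
Joint ranges: [-2.95, 2.95], [-0.29, 1.99], [-1.47, 1.44], [0.14, 2.54], [-1.03, 4.17], [0.13, 1.85], [-2.86, 2.86]. Speed limits (rad/s): [2.39, 2.39, 3.01, 3.01, 3.14, 3.14, 3.14].

INTERFACE

Orientations are given as a unit quaternion [x, y, z, w].
In Python, from rig import manip gives the robot as it stands.
- The arm moves only by the tool step_arm, never from a script. Its argument "commands" is a list of rows, each a list of 6 numbers: the shift along the tool's x, y, z in units of 300 mm (1.0 is 300 mm), then the turn, a rotation vector about the tool's x, y, z in units of pi/2 rad (1.0 is pi/2 rad). A call has 1 to 10 rows; each row is the pose to reach, as a shift and turn from the pose commanded when the call began, along the tool's axes at that moment; what a row does not reach only later rows make up. A row lasts 1/12 s, in which the tool goes at most 41.7 mm and 7.16 degrees, less where a joint would pass 70% of its speed; a pose out of reach is approached as far as the arm can. A call with a number of a shift or a turn outside -1 to 1 is refused whole. A call with a gripper value outside its range is refused whole. "claw" is the closure, from 0 (fully open) to 1 (shut), set as the call begins (left out, the last holds). The fingers move at their own pace and stop on an object; "newtons" is the grip in N (left out, the last holds). Time passes only in rows, so rows that repeat a pose let the fingers close. It gives the time, the measured TCP pose, the force, the opening and the grip force at its end, in the units of the state.
- manip.observe(): the state, without advancing time (a new reading comes with each control period).
- manip.get_image(name): name is "side" or "top"; returns the picture (480x640x3 uint8, red, green, blue); there is no depth.
- manip.calibration(name): a dict with "camera_matrix" (3x3 intrinsics, pixels), "rvec" (rotation vector, rad) and "tvec" (3), from world to camera coordinates, as OpenCV has them. Camera axes: x right, y down, z forward; pixel columns grow to the right and rows downward; lengths in m; the calibration is good to about 2 mm. A picture is of the moment at which its call begins. calibration takes no time and is no camera call.
- manip.hand_in(): hands the job in; it is judged then, once.
The state is a dict: "clock": time; "joints": joint angles; "joint_velocities": joint speeds; "joint_efforts": joint torques, N m; "eef_pos": TCP position; "tcp_rot": TCP orientation; "force": force on the tool from outside, world axes, zero at the start; "wrist_torque": the same for the moment, N m; "width": finger opening in m; "grasp_force": force on a finger pad.
Only numpy, scipy, OpenCV 4.12 (cv2) and the standard library are available. Lean on these libraries where they do the work, as an engineer would, in place of code of your own. Each camera call takes 0.05 s, during which the arm holds its last target. There are 200 camera calls.

## Working session

There is one attempt and no reset: what is moved stays moved. The work goes in short steps, Python scripts to look and compute and a tool call to move; the robot and the scene stay as the last step left them, time stands still between calls to the robot, and variables do not carry over. Pictures are saved under pics/ and viewed, at most 10 in all, crops included, and the job is handed in when it is done.

Besides the shell and the picture viewer there is one more tool, called as a command line: name --pt "numbers of a row" for each row, then --argument value for the rest. step_arm: Moves the arm, as the interface text tells. Shifts and turns lie within -1 to 1; 1 stands for 300 mm of shift or pi/2 rad of turn. Its arguments: {"type":"object","properties":{"commands":{"type":"array","items":{"type":"array","items":{"type":"number"}}},"claw":{"type":"number"},"newtons":{"type":"number"}},"required":["commands"]}

```bash
mkdir -p pics; python3 - <<'E'
from rig import manip
import cv2
for n in("side","top"):
    cv2.imwrite(f"pics/{n}0.png",manip.get_image(n)[:,:,::-1]); c=manip.calibration(n);print(n,c)
s=manip.observe();print(s)
E
```

```text
side {'camera_matrix': array([[505.41903594,   0.        , 312.30406525],
       [  0.        , 505.41903594, 245.84475606],
       [  0.        ,   0.        ,   1.        ]]), 'rvec': array([ 2.15896728, -0.14088504,  0.09395958]), 'tvec': array([-0.58045471,  0.17446107,  1.16741709])}
top {'camera_matrix': array([[436.87083522,   0.        , 321.54717093],
       [  0.        , 436.87083522, 237.7325025 ],
       [  0.        ,   0.        ,   1.        ]]), 'rvec': array([ 2.13148003, -2.15516963,  0.22419509]), 'tvec': array([0.05404386, 0.61280055, 0.86327256])}
{'clock': 0.1, 'joints': array([-1.24920584,  0.41178841, -0.01277113,  1.59691807,  0.00559695,
        1.13427929, -0.08219942]), 'joint_velocities': array([-0.00099667, -0.00218636, -0.00010092, -0.00098462, -0.00030845,
        0.00128944,  0.00229081]), 'joint_efforts': array([ 2.47280113e-03, -5.89091635e+01,  6.43800013e-01, -2.91712171e+01,
       -5.38411341e-02,  1.44525882e-02,  3.76942535e-05]), 'eef_pos': array([0.23732241, 0.57768864, 0.1960298 ]), 'tcp_rot': array([ 1.93625716e-01,  9.81075237e-01, -6.71851030e-04, -9.74545482e-05]), 'force': array([-0.10627129, -0.21012517, -0.82548261]), 'wrist_torque': array([ 0.01376058, -0.02164263,  0.03437873]), 'grasp_force': 0.0, 'width': 0.08780192507965409}
```

View pics/top0.png

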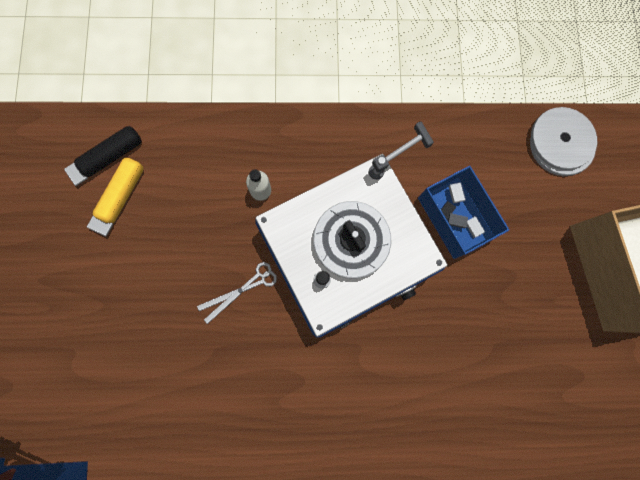

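View pics/side0.png

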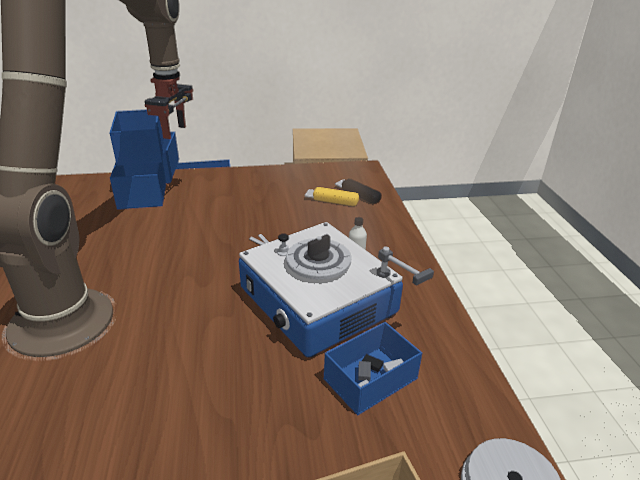

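The top view shows the hone, with its disc and knob around (352,238), the pin button at (322,279) and the post at (378,165). The bottle is at (258,185), the scissors near (240,290) and the bin at (467,212). Next I'll measure the knob, pin and disc.

```bash
cat > h.py <<'E'
from rig import manip
import cv2, numpy as np
def cam(n):
    c=manip.calibration(n);R=cv2.Rodrigues(c["rvec"])[0];return c["camera_matrix"],R,c["tvec"]
def plane(n,uv,z):
    K,R,t=cam(n);o=-R.T@t;d=R.T@np.linalg.solve(K,[*uv,1]);return o+d*(z-o[2])/d[2]
def proj(n,p):
    K,R,t=cam(n);q=K@(R@np.array(p)+t);return q[:2]/q[2]
E
python3 - <<'E'
from h import *
im=cv2.imread("pics/top0.png")
cv2.imwrite("pics/c1.png",cv2.resize(im[190:300,290:420],None,fx=6,fy=5.4545,interpolation=cv2.INTER_CUBIC)) if 0 else cv2.imwrite("pics/c1.png",cv2.resize(im[195:295,290:420],None,fx=6,fy=6,interpolation=cv2.INTER_CUBIC))
s=cv2.imread("pics/side0.png")
cv2.imwrite("pics/c2.png",cv2.resize(s[220:295,260:360],None,fx=8,fy=8,interpolation=cv2.INTER_CUBIC))
# dark blobs in both
for n,I,roi in(("top",im,(290,195,400,300)),("side",s,(265,225,350,280))):
    x0,y0,x1,y1=roi;m=(I.max(2)<60).astype(np.uint8);k=np.zeros_like(m);k[y0:y1,x0:x1]=m[y0:y1,x0:x1]
    N,l,st,ce=cv2.connectedComponentsWithStats(k)
    for i in range(1,N):
        if st[i,4]>15: print(n,st[i],ce[i])
E
```

```text
top [339 221  27  35 556] [351.47661871 239.1942446 ]
top [316 272  13  13 130] [322.10769231 278.03846154]
top [290 291   5   9  27] [291.37037037 296.25925926]
top [390 296  10   4  27] [395.37037037 297.96296296]
side [278 234  10   8  62] [282.74193548 237.27419355]
side [305 239  24  22 269] [315.17843866 250.83643123]
```

View pics/c1.png

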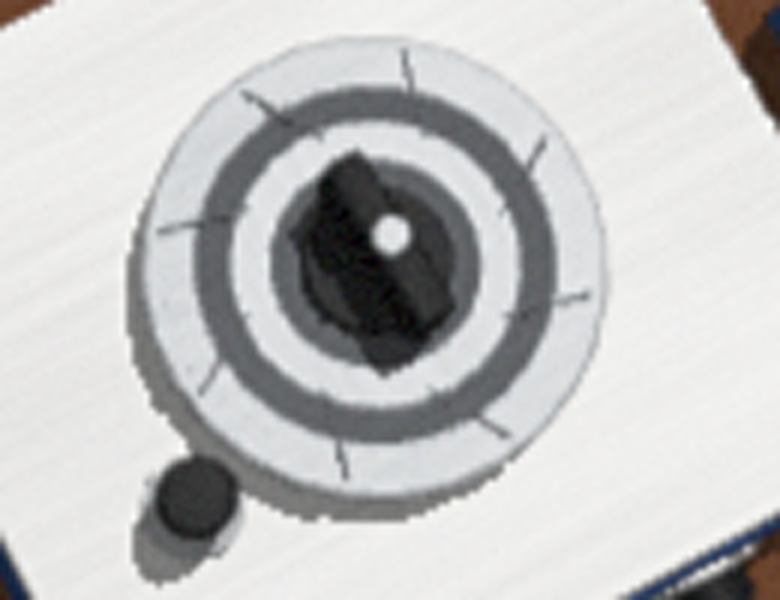

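View pics/c2.png

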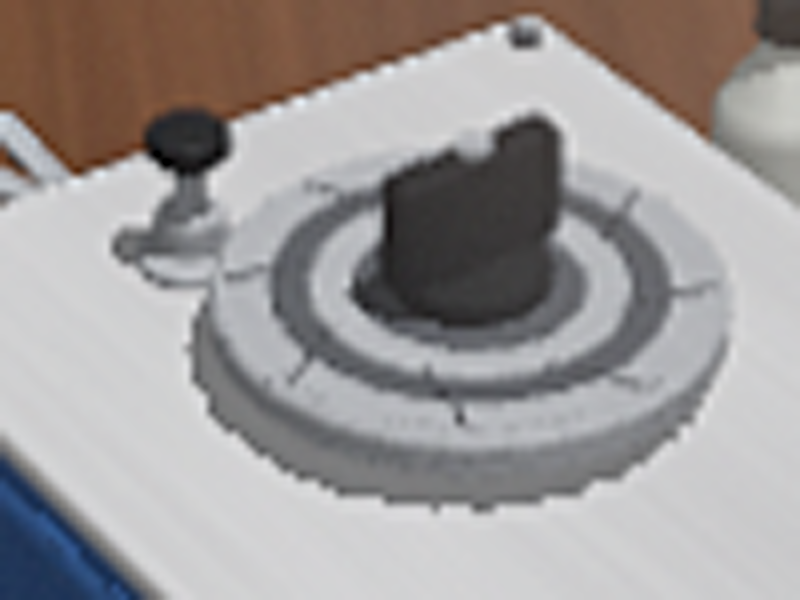

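The crops give these positions in the original top view:
- Disc centre is near (352.5,239).
- The bar runs upper-left to lower-right. Its right top edge goes (354.2,226.7)→(365.8,244.2), and its left edge goes (340,235)→(354.2,256.7).
- The button is at (322.8,278).

```bash
python3 - <<'E'
from h import *
from scipy.spatial.transform import Rotation as Ro
for n in("top","side"):
    K,R,t=cam(n);print(n,"cam at",-R.T@t)
im=cv2.imread("pics/top0.png")
# disc: bright outline ellipse from crop extremes (px): left 143,right 607,top 35,bottom 495
c=plane("top",(290+375/6,195+265/6),.14);print("disc",c, "r",[np.linalg.norm(plane("top",(290+u/6,195+v/6),.14)-c) for u,v in((143,265),(607,265),(375,35),(375,495))])
print("axis .186 px",(proj("top",[c[0],c[1],.186])-[290,195])*6,"base .149",(proj("top",[c[0],c[1],.149])-[290,195])*6)
for a,b,z in(((385,190),(455,295),.186),((300,240),(385,370),.149)):
    p,q=[plane("top",(290+u/6,195+v/6),z) for u,v in(a,b)];print("bar",p,q,np.degrees(np.arctan2(*(p-q)[[1,0]])))
pt=plane("top",(290+198/6,195+497/6),.162);print("pin",pt,np.linalg.norm((pt-c)[:2]))
# two view triangulation of pin button centre(mid-height) & disc
Ps=[(lambda K,R,t:K@np.c_[R,t])(*cam(n)) for n in("top","side")]
def tri(a,b):
    X=cv2.triangulatePoints(*Ps,np.array(a,float).reshape(2,1),np.array(b,float).reshape(2,1));return (X[:3]/X[3]).ravel()
print("pin tri",tri((290+198/6,195+497/6),(260+188/8,220+135/8)))
print("disc side",plane("side",(260+470/8,220+301/8),.14))
print("bar side", [plane("side",(260+u/8,220+v/8),.186) for u,v in((390,185),(545,117))])
# hone deck screws
d=[plane("top",p,.115) for p in((263.5,219.5),(378,158),(439,262.5),(319.5,327))];print(np.round(d,3)); 
print("post",plane("top",(382,160),.185),"arm end",plane("top",(424,134),.177))
print("bottle",plane("top",(256,175),.115))
s=manip.observe();R=Ro.from_quat(s["tcp_rot"]).as_matrix();print(R.round(3))
E
```

```text
top cam at [0.45248244 0.07735775 0.95548951]
side cam at [ 0.44460697 -0.94181612  0.80345133]
disc [ 0.59467298 -0.00865281  0.14      ] r [np.float64(0.07347178734089328), np.float64(0.07388178731501882), np.float64(0.07514467773852562), np.float64(0.07282061806884889)]
axis .186 px [390.45321305 238.48371303] base .149 [377.88943617 260.04199428]
bar [ 0.60949744 -0.00741473  0.186     ] [ 0.57736144 -0.02750771  0.186     ] 32.01561726289337
bar [0.60125575 0.01566037 0.149     ] [ 0.55992915 -0.00995052  0.149     ] 31.787302072495173
pin [0.51999812 0.0492683  0.162     ] 0.09450496809136001
pin tri [0.5215504  0.04920804 0.16141888]
disc side [ 0.59705345 -0.01361952  0.14      ]
bar side [array([ 0.57273535, -0.02043019,  0.186     ]), array([0.62097045, 0.00899712, 0.186     ])]
[[ 0.64   0.163  0.115]
 [ 0.766 -0.068  0.115]
 [ 0.551 -0.179  0.115]
 [ 0.431  0.056  0.115]]
post [ 0.73580415 -0.06284325  0.185     ] arm end [ 0.79053711 -0.14674287  0.177     ]
bottle [0.73072899 0.17853218 0.115     ]
[[-0.925  0.38  -0.   ]
 [ 0.38   0.925 -0.001]
 [-0.    -0.001 -1.   ]]
```

step_arm --pt "0 0 -0.35 0 0 0" --pt "-0.92 -0.68 -0.35 0 0 0.7" --pt "-0.92 -0.68 -0.35 0 0 0.7" --pt "-0.92 -0.68 -0.35 0 0 0.7" --pt "-0.92 -0.68 -0.35 0 0 0.7" --pt "-0.92 -0.68 -0.35 0 0 0.7" --pt "-0.92 -0.68 -0.35 0 0 0.7" --pt "-0.92 -0.68 -0.35 0 0 0.7" --pt "-0.92 -0.68 -0.35 0 0 0.7" --pt "-0.92 -0.68 -0.35 0 0 0.7" --claw 0

```text
clock: 0.93
eef_pos: [0.4185, 0.2788, 0.303]
tcp_rot: [0.683, 0.731, 0.001, 0.001]
force: [-0.9, -0.1, -0.8]
width: 0.0877
grasp_force: 0.0
```

```bash
cat >> h.py <<'E'
from scipy.spatial.transform import Rotation as Ro
AX=np.array([.596,-.010]); PIN=np.array([.521,.0492])
def go(p,yaw):
    s=manip.observe();R=Ro.from_quat(s["tcp_rot"]);T=Ro.from_euler("z",yaw,degrees=True)*Ro.from_euler("x",180,degrees=True)
    print("yaw",round(np.degrees(np.arctan2(*R.as_matrix()[[1,0],0])),2),"shift",(R.inv().apply(np.array(p)-s["eef_pos"])/.3).round(4),"turn",((R.inv()*T).as_rotvec()/(np.pi/2)).round(4))
def st():
    s=manip.observe();R=Ro.from_quat(s["tcp_rot"]).as_matrix()
    print("t",round(s["clock"],2),"yaw",round(np.degrees(np.arctan2(R[1,0],R[0,0])),2),"p",s["eef_pos"].round(4),"F",s["force"].round(2),"M",s["wrist_torque"].round(3),"j7",round(s["joints"][6],4),round(s["joint_efforts"][6],3),"w",round(s["width"],4),round(s["grasp_force"],1))
E
python3 -c "
from h import *
st();go([*AX,.25],32)"
```

```text
t 0.93 yaw 93.91 p [0.4185 0.2788 0.303 ] F [-0.92 -0.1  -0.81] M [-0.105  0.023 -0.055] j7 -0.5758 1.758 w 0.0877 0.0
yaw 93.91 shift [-1.0008  0.5242  0.1783] turn [ 1.300e-03 -4.000e-04  6.879e-01]
```

step_arm --pt "-0.98 0.52 0.1 0 0 0.68" --pt "-0.98 0.52 0.1 0 0 0.68" --pt "-0.98 0.52 0.1 0 0 0.68" --pt "-0.98 0.52 0.1 0 0 0.68" --pt "-0.98 0.52 0.1 0 0 0.68" --pt "-0.98 0.52 0.1 0 0 0.68" --pt "-0.98 0.52 0.1 0 0 0.68" --pt "-0.98 0.52 0.1 0 0 0.68" --pt "-0.98 0.52 0.1 0 0 0.68" --pt "-0.98 0.52 0.1 0 0 0.68"

```text
clock: 1.77
eef_pos: [0.5949, 0.0011, 0.2708]
tcp_rot: [0.959, 0.284, -0.001, 0.001]
force: [-0.4, 0.7, 0.4]
width: 0.0877
grasp_force: 0.0
```

```bash
python3 -c "
from h import *
st();go([*AX,.20],32)"
```

```text
t 1.77 yaw 33.0 p [0.5949 0.0011 0.2708] F [-0.36  0.69  0.39] M [-0.018  0.17  -0.008] j7 -0.873 -0.995 w 0.0877 0.0
yaw 33.0 shift [-0.0164  0.0328  0.2361] turn [0.0005 0.0014 0.0111]
```

step_arm --pt "-0.016 0.033 0.236 0 0 0.011" --pt "-0.016 0.033 0.236 0 0 0.011" --pt "-0.016 0.033 0.236 0 0 0.011" --pt "-0.016 0.033 0.236 0 0 0.011" --pt "-0.016 0.033 0.236 0 0 0.011" --pt "-0.016 0.033 0.236 0 0 0.011"

```text
clock: 2.27
eef_pos: [0.5973, -0.0058, 0.2031]
tcp_rot: [0.96, 0.281, 0.002, 0.0]
force: [-0.8, -0.1, 1.0]
width: 0.0882
grasp_force: 0.0
```

```bash
python3 -c "
from h import *
st();go([*AX,.156],32)
for n in('side','top'): cv2.imwrite(f'pics/{n}1.png',manip.get_image(n)[:,:,::-1])
a=cv2.imread('pics/side1.png')[150:290,240:380];b=cv2.imread('pics/top1.png')[170:310,280:420]
cv2.imwrite('pics/c3.png',cv2.resize(np.hstack([a,b]),None,fx=2.8,fy=2.8,interpolation=cv2.INTER_CUBIC))"
```

```text
t 2.27 yaw 32.59 p [ 0.5973 -0.0058  0.2031] F [-0.83 -0.06  0.98] M [ 0.002  0.052 -0.004] j7 -0.8303 0.006 w 0.0882 0.0
yaw 32.59 shift [-0.0116  0.0094  0.157 ] turn [ 0.0005 -0.0019  0.0066]
```

View pics/c3.png

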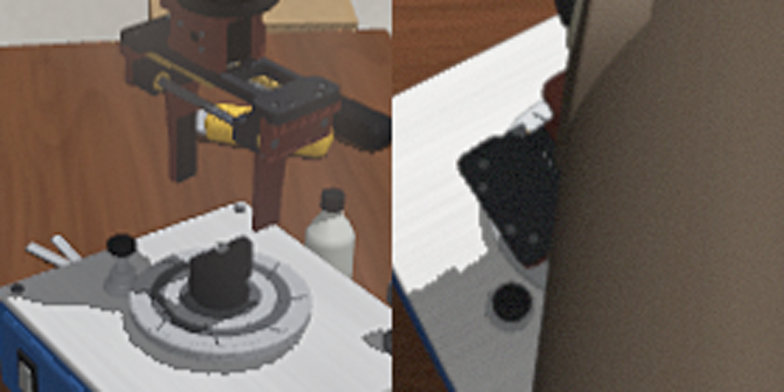

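The view shows the fingers straddling the knob, with the tips at side pixels (304,214) and (335,230). I'll check that this agrees with the commanded TCP.

```bash
python3 -c "
from h import *
s=manip.observe();R=Ro.from_quat(s['tcp_rot']).as_matrix();p=s['eef_pos']
for k in(-.051,0,.051): print(proj('side',p+R[:,1]*k))
print(proj('side',[*AX,.186]), 'knob top seen',240+220/2.8,150+243/2.8)"
```

```text
[304.18175279 223.3121513 ]
[318.85026093 232.57170732]
[334.3801782 242.3750314]
[318.47081034 239.88390515] knob top seen 318.57142857142856 236.78571428571428
```

```bash
python3 -c "
from h import *
a=cv2.imread('pics/side1.png')[185:260,280:360]
cv2.imwrite('pics/c4.png',cv2.resize(a,None,fx=8,fy=8,interpolation=cv2.INTER_NEAREST))"
```

```text
(no output)
```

View pics/c4.png

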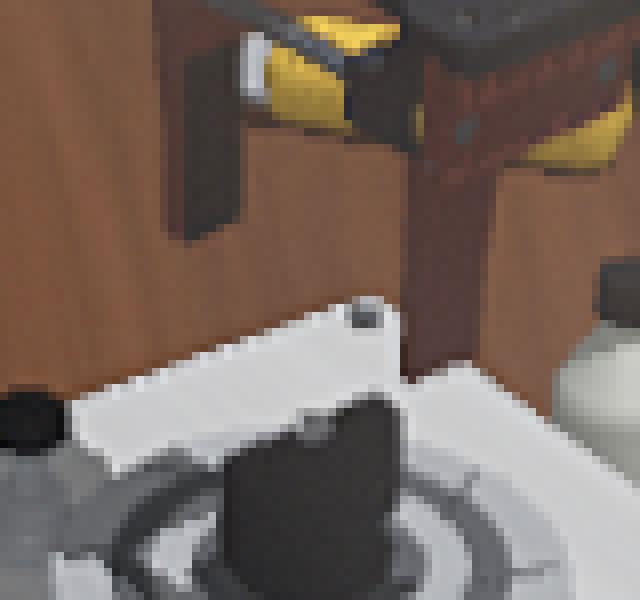

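The fingertips show at (304,215) and (334,232), about 9 px above where I predicted them. I'll check the same thing in the start picture.

```bash
python3 -c "
from h import *
R=Ro.from_quat([.193626,.981075,-.00067,-.0001]).as_matrix();p=np.array([.2373,.5777,.1960])
for k in(-.051,0,.051): print(proj('side',p+R[:,1]*k))
st();print(np.linalg.norm(plane('side',(319,223.5),.2031)-plane('side',(318.85,232.6),.2031)))
a=cv2.imread('pics/side0.png')[70:150,130:210]
cv2.imwrite('pics/c5.png',cv2.resize(a,None,fx=7,fy=7,interpolation=cv2.INTER_NEAREST))"
```

```text
[167.79166263 147.34232249]
[175.71644928 141.09088232]
[183.23439272 135.16037899]
t 2.37 yaw 32.55 p [ 0.5971 -0.0061  0.2028] F [-0.03  0.99 -1.18] M [-0.081  0.112  0.024] j7 -0.8303 0.0 w 0.088 0.0
0.03878764797660245
```

View pics/c5.png

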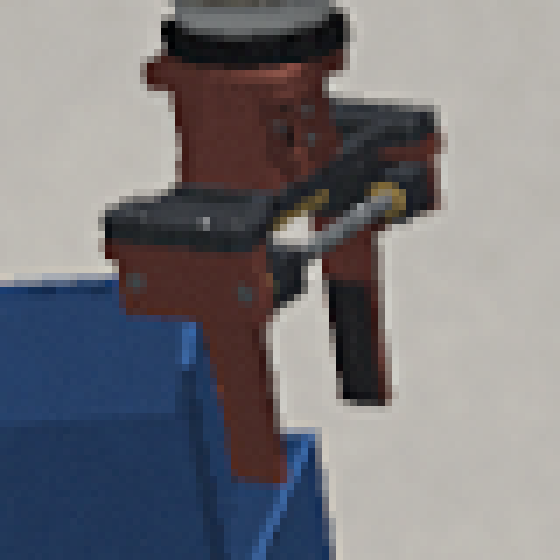

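step_arm --pt "-0.011 0.008 0.04 0 0 0.006" --pt "-0.011 0.008 0.08 0 0 0.006" --pt "-0.011 0.008 0.12 0 0 0.006" --pt "-0.011 0.008 0.13 0 0 0.006" --pt "-0.011 0.008 0.13 0 0 0.006" --pt "-0.011 0.008 0.13 0 0 0.006"

```text
clock: 2.87
eef_pos: [0.5945, -0.0106, 0.1614]
tcp_rot: [0.961, 0.275, -0.001, 0.0]
force: [-0.5, 0.6, 1.1]
width: 0.0881
grasp_force: 0.0
```

```bash
python3 -c "
from h import *
st();go([*AX,.156],32)
s=manip.observe();R=Ro.from_quat(s['tcp_rot']).as_matrix();p=s['eef_pos']
for n in('side','top'):
  cv2.imwrite(f'pics/{n}2.png',manip.get_image(n)[:,:,::-1])
  for k in(-.051,0,.051): print(n,proj(n,p+R[:,1]*k),proj(n,p+R[:,1]*k+[0,0,.022]))
a=cv2.imread('pics/side2.png')[180:280,270:370];b=cv2.imread('pics/top2.png')[190:290,290:390]
cv2.imwrite('pics/c6.png',cv2.resize(np.hstack([a,b]),None,fx=4,fy=4,interpolation=cv2.INTER_NEAREST))"
```

```text
t 2.87 yaw 31.93 p [ 0.5945 -0.0106  0.1614] F [-0.53  0.61  1.07] M [-0.021  0.111 -0.012] j7 -0.8089 0.02 w 0.0881 0.0
yaw 31.93 shift [0.0054 0.001  0.0181] turn [-0.0001  0.0006 -0.0008]
side [303.4060593  239.50838746] [303.44241262 231.49041204]
side [317.61860473 249.17126371] [317.81042182 241.02902609]
side [332.65855781 259.39668084] [333.02424517 251.12915807]
top [331.62592068 251.89857752] [332.28505628 250.12793247]
top [354.70592518 237.26520579] [355.99435548 235.10616016]
top [377.43689115 222.85313431] [379.33531944 220.31775822]
```

View pics/c6.png

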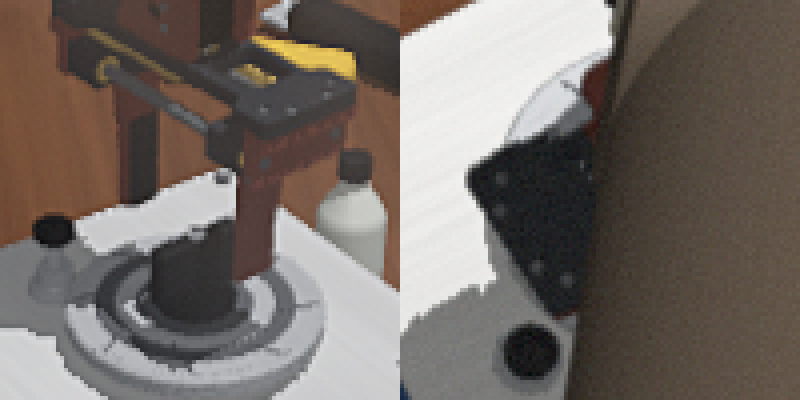

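The tips match a height about 22 mm above the reported TCP. At TCP z 0.150 the pads will overlap the bar by 13 mm and clear the foot on either reading, so I'll descend to that and close.

step_arm --pt "0.005 0.001 0.02 0 0 0" --pt "0.005 0.001 0.036 0 0 0" --pt "0.005 0.001 0.036 0 0 0" --pt "0.005 0.001 0.036 0 0 0"

```text
clock: 3.3
eef_pos: [0.5958, -0.0099, 0.1507]
tcp_rot: [0.961, 0.275, -0.0, -0.0]
force: [0.1, -0.6, 0.9]
width: 0.0879
grasp_force: 0.0
```

```bash
python3 -c "
from h import *
st()"
```

```text
t 3.3 yaw 31.94 p [ 0.5958 -0.0099  0.1507] F [ 0.09 -0.56  0.91] M [0.018 0.135 0.023] j7 -0.802 0.021 w 0.0879 0.0
```

step_arm --pt "0 0 0 0 0 0" --pt "0 0 0 0 0 0" --pt "0 0 0 0 0 0" --pt "0 0 0 0 0 0" --pt "0 0 0 0 0 0" --pt "0 0 0 0 0 0" --pt "0 0 0 0 0 0" --pt "0 0 0 0 0 0" --pt "0 0 0 0 0 0" --pt "0 0 0 0 0 0" --claw 1 --newtons 20

```text
clock: 4.13
eef_pos: [0.5961, -0.01, 0.1511]
tcp_rot: [0.961, 0.275, 0.0, -0.0]
force: [0.3, -0.1, -0.2]
width: 0.0244
grasp_force: 0.0
```

```bash
python3 -c "
from h import *
st()"
```

```text
t 4.13 yaw 31.93 p [ 0.5961 -0.01    0.1511] F [ 0.35 -0.09 -0.23] M [-0.04   0.118 -0.059] j7 -0.8021 -0.0 w 0.0244 0.0
```

step_arm --pt "0 0 0 0 0 0" --pt "0 0 0 0 0 0" --pt "0 0 0 0 0 0" --pt "0 0 0 0 0 0" --pt "0 0 0 0 0 0" --pt "0 0 0 0 0 0" --claw 1 --newtons 30

```text
clock: 4.63
eef_pos: [0.5951, -0.0083, 0.1511]
tcp_rot: [0.961, 0.276, -0.001, -0.001]
force: [-3.5, 3.8, 4.3]
width: 0.0137
grasp_force: 29.9
```

```bash
python3 -c "
from h import *
st()"
```

```text
t 4.63 yaw 32.0 p [ 0.5951 -0.0083  0.1511] F [-3.47  3.75  4.27] M [ 0.881  1.032 -0.009] j7 -0.802 -0.029 w 0.0137 29.9
```

step_arm --pt "0 -0.0065 0 0 0 0" --pt "0 -0.0065 0 0 0 0.03" --pt "0 -0.0065 0 0 0 0.06" --pt "0 -0.0065 0 0 0 0.09" --pt "0 -0.0065 0 0 0 0.12" --pt "0 -0.0065 0 0 0 0.12" --pt "0 -0.0065 0 0 0 0.12"

```text
clock: 5.22
eef_pos: [0.5949, -0.0079, 0.1511]
tcp_rot: [0.983, 0.184, -0.0, -0.0]
force: [-0.7, 1.4, 1.5]
width: 0.0138
grasp_force: 29.9
```

```bash
python3 -c "
from h import *
st()"
```

```text
t 5.22 yaw 21.22 p [ 0.5949 -0.0079  0.1511] F [-0.74  1.41  1.52] M [ 0.427  0.532 -0.116] j7 -0.9688 -0.146 w 0.0138 29.9
```

step_arm --pt "0 0 0 0 0 0.025" --pt "0 0 0 0 0 0.025" --pt "0 0 0 0 0 0.025"

```text
clock: 5.47
eef_pos: [0.5948, -0.0078, 0.1511]
tcp_rot: [0.986, 0.165, -0.0, -0.0]
force: [-2.1, 3.1, 2.1]
width: 0.0137
grasp_force: 29.9
```

```bash
python3 -c "
from h import *
st()"
```

```text
t 5.47 yaw 19.01 p [ 0.5948 -0.0078  0.1511] F [-2.1   3.06  2.08] M [ 0.665  0.638 -0.143] j7 -1.0024 -0.069 w 0.0137 29.9
```

step_arm --pt "0 0 0 0 0 0.025" --pt "0 0 0 0 0 0.025" --pt "0 0 0 0 0 0.025"

```text
clock: 5.72
eef_pos: [0.5949, -0.0079, 0.1511]
tcp_rot: [0.989, 0.146, -0.0, -0.0]
force: [-2.2, 4.7, 1.8]
width: 0.0137
grasp_force: 29.9
```

```bash
python3 -c "
from h import *
st()"
```

```text
t 5.72 yaw 16.76 p [ 0.5949 -0.0079  0.1511] F [-2.17  4.67  1.78] M [ 0.847  0.73  -0.098] j7 -1.0363 -0.071 w 0.0137 29.9
```

step_arm --pt "0 0 0 0 0 0.025" --pt "0 0 0 0 0 0.025" --pt "0 0 0 0 0 0.025"

```text
clock: 5.97
eef_pos: [0.5948, -0.0078, 0.1511]
tcp_rot: [0.992, 0.126, -0.0, -0.0]
force: [-2.6, 3.8, 1.6]
width: 0.0141
grasp_force: 29.9
```

```bash
python3 -c "
from h import *
st()"
```

```text
t 5.97 yaw 14.52 p [ 0.5948 -0.0078  0.1511] F [-2.61  3.84  1.63] M [ 0.992  0.827 -0.111] j7 -1.0703 -0.024 w 0.0141 29.9
```

step_arm --pt "0 0 0 0 0 0.025" --pt "0 0 0 0 0 0.025" --pt "0 0 0 0 0 0.025"

```text
clock: 6.22
eef_pos: [0.5948, -0.0077, 0.1511]
tcp_rot: [0.994, 0.107, -0.0, -0.0]
force: [-3.2, 4.6, 2.4]
width: 0.0137
grasp_force: 29.9
```

```bash
python3 -c "
from h import *
st()"
```

```text
t 6.22 yaw 12.27 p [ 0.5948 -0.0077  0.1511] F [-3.2   4.62  2.43] M [ 1.097  0.92  -0.065] j7 -1.1043 -0.034 w 0.0137 29.9
```

step_arm --pt "0 0 0 0 0 0.025" --pt "0 0 0 0 0 0.025" --pt "0 0 0 0 0 0.025"

```text
clock: 6.47
eef_pos: [0.5948, -0.0076, 0.1511]
tcp_rot: [0.996, 0.087, -0.0, -0.0]
force: [-2.8, 4.9, 2.8]
width: 0.0137
grasp_force: 29.9
```

```bash
python3 -c "
from h import *
st()"
```

```text
t 6.47 yaw 10.02 p [ 0.5948 -0.0076  0.1511] F [-2.85  4.91  2.83] M [ 1.103  0.869 -0.052] j7 -1.1382 -0.036 w 0.0137 29.9
```

step_arm --pt "0 0 0 0 0 0.025" --pt "0 0 0 0 0 0.025" --pt "0 0 0 0 0 0.025"

```text
clock: 6.72
eef_pos: [0.5948, -0.0075, 0.1511]
tcp_rot: [0.998, 0.068, -0.0, -0.0]
force: [-2.7, 5.4, 1.8]
width: 0.0135
grasp_force: 29.9
```

```bash
python3 -c "
from h import *
st()"
```

```text
t 6.72 yaw 7.78 p [ 0.5948 -0.0075  0.1511] F [-2.69  5.37  1.79] M [ 1.211  0.922 -0.048] j7 -1.172 -0.033 w 0.0135 29.9
```

step_arm --pt "-0.003 -0.007 0 0 0 0.025" --pt "-0.003 -0.007 0 0 0 0.025" --pt "-0.003 -0.007 0 0 0 0.025"

```text
clock: 6.97
eef_pos: [0.5947, -0.0074, 0.1511]
tcp_rot: [0.999, 0.048, 0.001, 0.001]
force: [2.9, -0.8, -2.8]
width: 0.0137
grasp_force: 29.9
```

```bash
python3 -c "
from h import *
st()"
```

```text
t 6.97 yaw 5.47 p [ 0.5947 -0.0074  0.1511] F [ 2.85 -0.79 -2.76] M [-0.161 -0.505 -0.058] j7 -1.2095 -0.08 w 0.0137 29.9
```

step_arm --pt "0 0 0 0 0 0.025" --pt "0 0 0 0 0 0.025" --pt "0 0 0 0 0 0.025"

```text
clock: 7.22
eef_pos: [0.5946, -0.0073, 0.1512]
tcp_rot: [1.0, 0.028, 0.001, 0.001]
force: [5.4, -2.4, -5.1]
width: 0.0135
grasp_force: 29.9
```

```bash
python3 -c "
from h import *
st()"
```

```text
t 7.22 yaw 3.21 p [ 0.5946 -0.0073  0.1512] F [ 5.37 -2.41 -5.14] M [-0.332 -0.885 -0.051] j7 -1.2433 -0.055 w 0.0135 29.9
```

step_arm --pt "0 0 0 0 0 0.025" --pt "0 0 0 0 0 0.025" --pt "0 0 0 0 0 0.025"

```text
clock: 7.47
eef_pos: [0.5946, -0.0072, 0.1512]
tcp_rot: [1.0, 0.008, 0.001, 0.001]
force: [4.7, -2.2, -5.7]
width: 0.0135
grasp_force: 29.9
```

```bash
python3 -c "
from h import *
st()"
```

```text
t 7.47 yaw 0.95 p [ 0.5946 -0.0072  0.1512] F [ 4.69 -2.22 -5.72] M [-0.421 -1.004 -0.086] j7 -1.2773 -0.021 w 0.0135 29.9
```

step_arm --pt "0 0 0 0 0 0.025" --pt "0 0 0 0 0 0.025" --pt "0 0 0 0 0 0.025"

```text
clock: 7.72
eef_pos: [0.5946, -0.0071, 0.1511]
tcp_rot: [1.0, -0.011, 0.001, 0.001]
force: [5.4, -1.3, -5.1]
width: 0.014
grasp_force: 29.9
```

```bash
python3 -c "
from h import *
st()"
```

```text
t 7.72 yaw -1.29 p [ 0.5946 -0.0071  0.1511] F [ 5.44 -1.26 -5.1 ] M [-0.403 -0.995 -0.084] j7 -1.3109 -0.022 w 0.014 29.9
```

step_arm --pt "0 0 0 0 0 0.025" --pt "0 0 0 0 0 0.025" --pt "0 0 0 0 0 0.025"

```text
clock: 7.97
eef_pos: [0.5946, -0.0071, 0.1511]
tcp_rot: [1.0, -0.031, 0.001, 0.001]
force: [5.0, -1.9, -5.4]
width: 0.0138
grasp_force: 29.9
```

```bash
python3 -c "
from h import *
st()"
```

```text
t 7.97 yaw -3.54 p [ 0.5946 -0.0071  0.1511] F [ 5.01 -1.89 -5.42] M [-0.39  -0.938 -0.095] j7 -1.3445 -0.02 w 0.0138 29.9
```

step_arm --pt "0 0 0 0 0 0.025" --pt "0 0 0 0 0 0.025" --pt "0 0 0 0 0 0.025"

```text
clock: 8.22
eef_pos: [0.5946, -0.007, 0.1512]
tcp_rot: [0.999, -0.05, 0.001, 0.0]
force: [5.1, -0.9, -5.0]
width: 0.0134
grasp_force: 29.9
```

```bash
python3 -c "
from h import *
st()"
```

```text
t 8.22 yaw -5.79 p [ 0.5946 -0.007   0.1512] F [ 5.14 -0.95 -4.99] M [-0.337 -0.938 -0.041] j7 -1.3781 -0.023 w 0.0134 29.9
```

step_arm --pt "0.002 0 0 0 0 0.025" --pt "0.002 0 0 0 0 0.025" --pt "0.002 0 0 0 0 0.025"

```text
clock: 8.47
eef_pos: [0.5947, -0.0069, 0.1512]
tcp_rot: [0.998, -0.07, 0.0, 0.0]
force: [3.0, -1.3, -3.3]
width: 0.014
grasp_force: 29.9
```

```bash
python3 -c "
from h import *
st()"
```

```text
t 8.47 yaw -8.02 p [ 0.5947 -0.0069  0.1512] F [ 2.97 -1.31 -3.32] M [-0.355 -0.578 -0.043] j7 -1.4111 -0.054 w 0.014 29.9
```

step_arm --pt "0 0 0 0 0 0.025" --pt "0 0 0 0 0 0.025" --pt "0 0 0 0 0 0.025"

```text
clock: 8.72
eef_pos: [0.5946, -0.0068, 0.1511]
tcp_rot: [0.996, -0.089, 0.0, 0.0]
force: [4.0, -2.3, -4.0]
width: 0.0138
grasp_force: 29.9
```

```bash
python3 -c "
from h import *
st()"
```

```text
t 8.72 yaw -10.27 p [ 0.5946 -0.0068  0.1511] F [ 4.03 -2.32 -3.99] M [-0.535 -0.764 -0.049] j7 -1.4445 -0.057 w 0.0138 29.9
```

step_arm --pt "0 0 0 0 0 0.025" --pt "0 0 0 0 0 0.025" --pt "0 0 0 0 0 0.025"

```text
clock: 8.97
eef_pos: [0.5947, -0.0067, 0.1512]
tcp_rot: [0.994, -0.109, 0.0, 0.0]
force: [4.4, -2.5, -4.9]
width: 0.0135
grasp_force: 29.9
```

```bash
python3 -c "
from h import *
st()"
```

```text
t 8.97 yaw -12.51 p [ 0.5947 -0.0067  0.1512] F [ 4.45 -2.54 -4.9 ] M [-0.547 -0.79  -0.051] j7 -1.4779 -0.059 w 0.0135 29.9
```

step_arm --pt "0 0 0 0 0 0.025" --pt "0 0 0 0 0 0.025" --pt "0 0 0 0 0 0.025"

```text
clock: 9.22
eef_pos: [0.5946, -0.0066, 0.1511]
tcp_rot: [0.992, -0.129, 0.0, 0.0]
force: [4.4, -3.2, -5.5]
width: 0.0135
grasp_force: 29.9
```

```bash
python3 -c "
from h import *
st()"
```

```text
t 9.22 yaw -14.77 p [ 0.5946 -0.0066  0.1511] F [ 4.42 -3.18 -5.54] M [-0.595 -0.874 -0.114] j7 -1.5114 -0.015 w 0.0135 29.9
```

step_arm --pt "0 0 0 0 0 0.025" --pt "0 0 0 0 0 0.025" --pt "0 0 0 0 0 0.025"

```text
clock: 9.47
eef_pos: [0.5947, -0.0066, 0.1512]
tcp_rot: [0.989, -0.148, 0.0, 0.0]
force: [4.2, -2.8, -5.0]
width: 0.0137
grasp_force: 29.9
```

```bash
python3 -c "
from h import *
st()"
```

```text
t 9.47 yaw -17.02 p [ 0.5947 -0.0066  0.1512] F [ 4.17 -2.79 -4.98] M [-0.521 -0.908 -0.068] j7 -1.5447 -0.021 w 0.0137 29.9
```

step_arm --pt "0 0 0 0 0 0.025" --pt "0 0 0 0 0 0.025" --pt "0 0 0 0 0 0.025"

```text
clock: 9.72
eef_pos: [0.5947, -0.0065, 0.1511]
tcp_rot: [0.986, -0.167, 0.0, 0.0]
force: [3.9, -2.1, -4.6]
width: 0.0135
grasp_force: 29.9
```

```bash
python3 -c "
from h import *
st()"
```

```text
t 9.72 yaw -19.26 p [ 0.5947 -0.0065  0.1511] F [ 3.89 -2.06 -4.6 ] M [-0.486 -0.895 -0.12 ] j7 -1.5779 -0.023 w 0.0135 29.9
```

step_arm --pt "0.002 0 0 0 0 0.025" --pt "0.002 0 0 0 0 0.025" --pt "0.002 0 0 0 0 0.025"

```text
clock: 9.97
eef_pos: [0.5948, -0.0065, 0.1511]
tcp_rot: [0.982, -0.187, -0.0, -0.0]
force: [2.6, -1.5, -2.4]
width: 0.0138
grasp_force: 29.9
```

```bash
python3 -c "
from h import *
st()"
```

```text
t 9.97 yaw -21.5 p [ 0.5948 -0.0065  0.1511] F [ 2.59 -1.49 -2.35] M [-0.289 -0.322 -0.052] j7 -1.6104 -0.054 w 0.0138 29.9
```

step_arm --pt "0 0 0 0 0 0.025" --pt "0 0 0 0 0 0.025" --pt "0 0 0 0 0 0.025"

```text
clock: 10.22
eef_pos: [0.5948, -0.0064, 0.1511]
tcp_rot: [0.979, -0.206, -0.0, -0.0]
force: [2.4, -1.2, -2.7]
width: 0.0136
grasp_force: 29.9
```

```bash
python3 -c "
from h import *
st()"
```

```text
t 10.22 yaw -23.74 p [ 0.5948 -0.0064  0.1511] F [ 2.38 -1.23 -2.67] M [-0.201 -0.243 -0.123] j7 -1.6435 -0.059 w 0.0136 29.9
```

step_arm --pt "0 0 0 0 0 0.025" --pt "0 0 0 0 0 0.025" --pt "0 0 0 0 0 0.025"

```text
clock: 10.47
eef_pos: [0.5949, -0.0063, 0.1511]
tcp_rot: [0.974, -0.225, -0.0, -0.0]
force: [0.9, -0.7, -1.6]
width: 0.0135
grasp_force: 29.9
```

```bash
python3 -c "
from h import *
st()"
```

```text
t 10.47 yaw -25.99 p [ 0.5949 -0.0063  0.1511] F [ 0.88 -0.71 -1.57] M [-0.029 -0.19  -0.056] j7 -1.6766 -0.056 w 0.0135 29.9
```

step_arm --pt "0 0 0 0 0 0.025" --pt "0 0 0 0 0 0.025" --pt "0 0 0 0 0 0.025"

```text
clock: 10.72
eef_pos: [0.5949, -0.0063, 0.1511]
tcp_rot: [0.97, -0.244, -0.0, -0.0]
force: [0.9, 0.1, -0.9]
width: 0.0139
grasp_force: 29.9
```

```bash
python3 -c "
from h import *
st()"
```

```text
t 10.72 yaw -28.24 p [ 0.5949 -0.0063  0.1511] F [ 0.92  0.13 -0.92] M [ 0.072 -0.101 -0.098] j7 -1.7096 -0.059 w 0.0139 29.9
```

step_arm --pt "0 0 0 0 0 0.025" --pt "0 0 0 0 0 0.025" --pt "0 0 0 0 0 0.025"

```text
clock: 10.97
eef_pos: [0.5949, -0.0063, 0.1511]
tcp_rot: [0.965, -0.263, -0.0, -0.0]
force: [1.4, 0.4, -1.8]
width: 0.0137
grasp_force: 29.9
```

```bash
python3 -c "
from h import *
st()
cv2.imwrite('pics/top3.png',manip.get_image('top')[:,:,::-1]);cv2.imwrite('pics/side3.png',manip.get_image('side')[:,:,::-1])
a=cv2.imread('pics/side3.png')[200:300,270:370];b=cv2.imread('pics/side2.png')[200:300,270:370]
cv2.imwrite('pics/c7.png',cv2.resize(np.hstack([a,b]),None,fx=4,fy=4,interpolation=cv2.INTER_CUBIC))"
```

```text
t 10.97 yaw -30.49 p [ 0.5949 -0.0063  0.1511] F [ 1.41  0.44 -1.8 ] M [ 0.179 -0.079 -0.063] j7 -1.7426 -0.062 w 0.0137 29.9
```

View pics/c7.png

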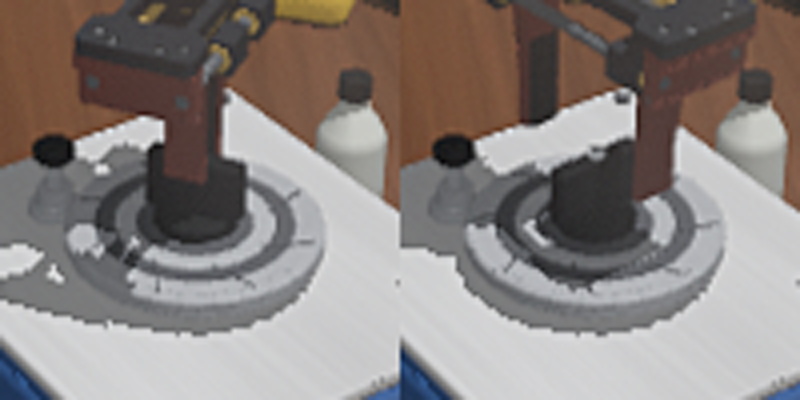

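The left half of the crop shows the bar now facing the camera, so the knob is turning with the gripper. No click so far at about 1.09 rad, so I'll continue.

step_arm --pt "0 0 0 0 0 0.025" --pt "0 0 0 0 0 0.025" --pt "0 0 0 0 0 0.025"

```text
clock: 11.32
eef_pos: [0.595, -0.0062, 0.1511]
tcp_rot: [0.959, -0.282, -0.0, -0.0]
force: [0.1, 0.5, -2.1]
width: 0.014
grasp_force: 29.9
```

```bash
python3 -c "
from h import *
st()"
```

```text
t 11.32 yaw -32.76 p [ 0.595  -0.0062  0.1511] F [ 0.11  0.47 -2.06] M [ 0.38  -0.046 -0.079] j7 -1.7758 -0.061 w 0.014 29.9
```

step_arm --pt "0 0 0 0 0 0.025" --pt "0 0 0 0 0 0.025" --pt "0 0 0 0 0 0.025"

```text
clock: 11.57
eef_pos: [0.595, -0.0062, 0.1511]
tcp_rot: [0.954, -0.301, -0.0, -0.0]
force: [0.9, 1.2, -0.8]
width: 0.0138
grasp_force: 29.9
```

```bash
python3 -c "
from h import *
st()"
```

```text
t 11.57 yaw -35.0 p [ 0.595  -0.0062  0.1511] F [ 0.92  1.23 -0.83] M [ 0.593 -0.081 -0.069] j7 -1.8085 -0.063 w 0.0138 29.9
```

step_arm --pt "0 0 0 0 0 0.025" --pt "0 0 0 0 0 0.025" --pt "0 0 0 0 0 0.025"

```text
clock: 11.82
eef_pos: [0.5951, -0.0061, 0.1511]
tcp_rot: [0.948, -0.319, -0.0, -0.0]
force: [0.5, 3.8, -1.4]
width: 0.0137
grasp_force: 29.9
```

```bash
python3 -c "
from h import *
st()"
```

```text
t 11.82 yaw -37.24 p [ 0.5951 -0.0061  0.1511] F [ 0.5   3.75 -1.42] M [ 0.75  -0.143 -0.105] j7 -1.8411 -0.065 w 0.0137 29.9
```

step_arm --pt "0 0 0 0 0 0.025" --pt "0 0 0 0 0 0.025" --pt "0 0 0 0 0 0.025"

```text
clock: 12.07
eef_pos: [0.5951, -0.0061, 0.1511]
tcp_rot: [0.941, -0.338, -0.0, -0.0]
force: [1.9, 3.6, -0.8]
width: 0.0138
grasp_force: 29.9
```

```bash
python3 -c "
from h import *
st()"
```

```text
t 12.07 yaw -39.48 p [ 0.5951 -0.0061  0.1511] F [ 1.86  3.63 -0.8 ] M [ 1.001 -0.199 -0.08 ] j7 -1.8739 -0.063 w 0.0138 29.9
```

step_arm --pt "0 0 0 0 0 0.025" --pt "0 0 0 0 0 0.025" --pt "0 0 0 0 0 0.025"

```text
clock: 12.32
eef_pos: [0.5952, -0.0061, 0.1512]
tcp_rot: [0.934, -0.356, 0.0, -0.0]
force: [1.7, 5.0, -1.6]
width: 0.0139
grasp_force: 29.9
```

```bash
python3 -c "
from h import *
st()"
```

```text
t 12.32 yaw -41.73 p [ 0.5952 -0.0061  0.1512] F [ 1.72  5.01 -1.59] M [ 1.162 -0.245 -0.089] j7 -1.9066 -0.047 w 0.0139 29.9
```

step_arm --pt "0 0 0 0 0 0.025" --pt "0 0 0 0 0 0.025" --pt "0 0 0 0 0 0.025"

```text
clock: 12.57
eef_pos: [0.5952, -0.006, 0.1511]
tcp_rot: [0.927, -0.374, -0.0, -0.0]
force: [2.0, 4.5, -1.5]
width: 0.0139
grasp_force: 29.9
```

```bash
python3 -c "
from h import *
st()"
```

```text
t 12.57 yaw -43.98 p [ 0.5952 -0.006   0.1511] F [ 1.97  4.49 -1.54] M [ 1.319 -0.377 -0.225] j7 -1.9392 0.065 w 0.0139 29.9
```

The torque has dipped: Mz is -0.225 and the j7 effort changed sign. I'll go on in fine steps, about 0.012 rad each.

step_arm --pt "0 -0.003 0 0 0 0.008" --pt "0 -0.003 0 0 0 0.008" --pt "0 -0.003 0 0 0 0.008"

```text
clock: 12.82
eef_pos: [0.5953, -0.006, 0.1511]
tcp_rot: [0.925, -0.381, -0.0, 0.0]
force: [-0.5, 3.2, 0.5]
width: 0.0138
grasp_force: 29.9
```

```bash
python3 -c "
from h import *
st()"
```

```text
t 12.82 yaw -44.79 p [ 0.5953 -0.006   0.1511] F [-0.52  3.22  0.55] M [ 1.013  0.276 -0.08 ] j7 -1.9515 0.089 w 0.0138 29.9
```

step_arm --pt "0 0 0 0 0 0.008" --pt "0 0 0 0 0 0.008" --pt "0 0 0 0 0 0.008"

```text
clock: 13.07
eef_pos: [0.5953, -0.006, 0.1511]
tcp_rot: [0.922, -0.387, -0.0, 0.0]
force: [-3.1, 3.2, 1.1]
width: 0.0138
grasp_force: 29.9
```

```bash
python3 -c "
from h import *
st()"
```

```text
t 13.07 yaw -45.55 p [ 0.5953 -0.006   0.1511] F [-3.12  3.2   1.14] M [ 1.044  0.531 -0.068] j7 -1.9626 0.035 w 0.0138 29.9
```

step_arm --pt "0 0 0 0 0 0.008" --pt "0 0 0 0 0 0.008" --pt "0 0 0 0 0 0.008"

```text
clock: 13.32
eef_pos: [0.5954, -0.006, 0.1511]
tcp_rot: [0.92, -0.393, -0.0, 0.0]
force: [-2.9, 3.0, 1.8]
width: 0.0135
grasp_force: 29.9
```

```bash
python3 -c "
from h import *
st()"
```

```text
t 13.32 yaw -46.27 p [ 0.5954 -0.006   0.1511] F [-2.94  2.97  1.83] M [0.946 0.764 0.062] j7 -1.9731 -0.098 w 0.0135 29.9
```

step_arm --pt "0 0 0 0 0 0.008" --pt "0 0 0 0 0 0.008" --pt "0 0 0 0 0 0.008"

```text
clock: 13.57
eef_pos: [0.5954, -0.006, 0.1511]
tcp_rot: [0.917, -0.399, -0.0, 0.0]
force: [-2.4, 3.6, 1.8]
width: 0.0139
grasp_force: 30.0
```

```bash
python3 -c "
from h import *
st()"
```

```text
t 13.57 yaw -46.99 p [ 0.5954 -0.006   0.1511] F [-2.44  3.57  1.75] M [1.009 0.874 0.17 ] j7 -1.9836 -0.232 w 0.0139 30.0
```

The torque rose right after about -45.8°, so that is the notch middle. I'll back up about 1°, let go and lift.

step_arm --pt "0 0 0 0 0 -0.012" --pt "0 0 0 0 0 -0.012" --pt "0 0 0 0 0 -0.012"

```text
clock: 13.82
eef_pos: [0.5954, -0.006, 0.1511]
tcp_rot: [0.921, -0.39, -0.0, -0.0]
force: [-3.4, 3.4, 2.6]
width: 0.0135
grasp_force: 29.9
```

```bash
python3 -c "
from h import *
st()"
```

```text
t 13.82 yaw -45.94 p [ 0.5954 -0.006   0.1511] F [-3.36  3.41  2.55] M [ 1.021  0.839 -0.09 ] j7 -1.9682 0.121 w 0.0135 29.9
```

step_arm --pt "0 0 0 0 0 0" --pt "0 0 0 0 0 0" --pt "0 0 0 0 0 0" --pt "0 0 0 0 0 0" --pt "0 0 0 0 0 0" --pt "0 0 0 0 0 0" --claw 0.4

```text
clock: 14.32
eef_pos: [0.5958, -0.0063, 0.1512]
tcp_rot: [0.921, -0.39, 0.0, 0.0]
force: [-0.5, 0.4, 0.6]
width: 0.05
grasp_force: 0.0
```

step_arm --pt "0 0 -0.1 0 0 0" --pt "0 0 -0.2 0 0 0" --pt "0 0 -0.3 0 0 0" --pt "0 0 -0.3 0 0 0" --pt "0 0 -0.3 0 0 0"

```text
clock: 14.73
eef_pos: [0.5966, -0.0062, 0.2426]
tcp_rot: [0.921, -0.39, 0.001, -0.001]
force: [0.2, -1.2, 0.5]
width: 0.0523
grasp_force: 0.0
```

```bash
python3 -c "
from h import *
st();go([*PIN,.24],-46)"
```

```text
t 14.73 yaw -45.91 p [ 0.5966 -0.0062  0.2426] F [ 0.18 -1.19  0.47] M [0.093 0.136 0.011] j7 -2.0366 -0.098 w 0.0523 0.0
yaw -45.91 shift [-0.308   0.0526  0.008 ] turn [-0.0017 -0.0011  0.001 ]
```

step_arm --pt "-0.318 0.055 0 0 0 0" --pt "-0.318 0.055 0 0 0 0" --pt "-0.318 0.055 0 0 0 0" --pt "-0.318 0.055 0 0 0 0" --pt "-0.318 0.055 0.1 0 0 0" --pt "-0.318 0.055 0.17 0 0 0" --pt "-0.318 0.055 0.17 0 0 0" --pt "-0.318 0.055 0.17 0 0 0" --pt "-0.318 0.055 0.17 0 0 0" --pt "-0.318 0.055 0.17 0 0 0" --claw 1 --newtons 10

```text
clock: 15.57
eef_pos: [0.5184, 0.0505, 0.1912]
tcp_rot: [0.921, -0.39, 0.001, -0.0]
force: [-0.2, 0.1, -0.1]
width: 0.0007
grasp_force: 0.0
```

```bash
python3 -c "
from h import *
st();go([.5195,.0505,.16],-46)
manip_im=manip.get_image('side');cv2.imwrite('pics/side4.png',manip_im[:,:,::-1]);t=manip.get_image('top');cv2.imwrite('pics/top4.png',t[:,:,::-1])
a=cv2.imread('pics/side4.png')[180:280,240:340];b=cv2.imread('pics/top4.png')[195:295,290:390]
cv2.imwrite('pics/c8.png',cv2.resize(np.hstack([a,b]),None,fx=4,fy=4,interpolation=cv2.INTER_CUBIC))"
```

```text
t 15.57 yaw -45.96 p [0.5184 0.0505 0.1912] F [-0.16  0.1  -0.12] M [0.105 0.142 0.013] j7 -2.1623 -0.001 w 0.0007 0.0
yaw -45.96 shift [ 0.0022 -0.0025  0.1039] turn [-0.0007 -0.0008  0.0004]
```

View pics/c8.png

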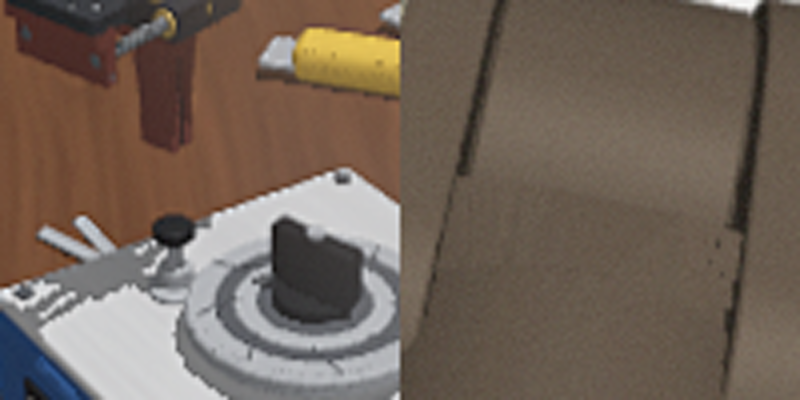

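The fingertips are about 50 mm above the button and 3–4 mm to its left in x, with the tip at (282,217) and the button at (283,235). I'll correct x and descend with force checks.

step_arm --pt "0.007 -0.005 0.04 0 0 0" --pt "0.007 -0.005 0.08 0 0 0" --pt "0.007 -0.005 0.083 0 0 0" --pt "0.007 -0.005 0.083 0 0 0" --pt "0.007 -0.005 0.083 0 0 0"

```text
clock: 16.08
eef_pos: [0.5198, 0.0504, 0.165]
tcp_rot: [0.921, -0.39, -0.0, 0.0]
force: [0.4, 0.8, -0.6]
width: 0.0002
grasp_force: 0.0
```

step_arm --pt "0 0 0.01 0 0 0" --pt "0 0 0.02 0 0 0" --pt "0 0 0.02 0 0 0"

```text
clock: 16.33
eef_pos: [0.5198, 0.0507, 0.1588]
tcp_rot: [0.921, -0.39, -0.0, 0.0]
force: [-0.2, -0.7, 0.0]
width: 0.0005
grasp_force: 0.0
```

```bash
python3 -c "
from h import *
st()"
```

```text
t 16.33 yaw -45.91 p [0.5198 0.0507 0.1588] F [-0.15 -0.72  0.03] M [0.04  0.148 0.03 ] j7 -2.1207 0.061 w 0.0005 0.0
```

step_arm --pt "0 0 0.01 0 0 0" --pt "0 0 0.02 0 0 0" --pt "0 0 0.03 0 0 0" --pt "0 0 0.03 0 0 0" --pt "0 0 0.03 0 0 0"

```text
clock: 16.75
eef_pos: [0.5198, 0.0506, 0.15]
tcp_rot: [0.921, -0.39, -0.0, 0.0]
force: [-0.6, -0.6, -0.6]
width: 0.0005
grasp_force: 0.0
```

step_arm --pt "0 0 0.003 0 0 0" --pt "0 0 0.006 0 0 0" --pt "0 0 0.006 0 0 0" --pt "0 0 0.006 0 0 0"

```text
clock: 17.08
eef_pos: [0.52, 0.0506, 0.1484]
tcp_rot: [0.921, -0.39, 0.0, -0.0]
force: [-0.5, -0.2, 0.0]
width: 0.0007
grasp_force: 0.0
```

step_arm --pt "0 0 0.003 0 0 0" --pt "0 0 0.006 0 0 0" --pt "0 0 0.006 0 0 0" --pt "0 0 0.006 0 0 0"

```text
clock: 17.42
eef_pos: [0.52, 0.0507, 0.1466]
tcp_rot: [0.921, -0.39, -0.0, 0.0]
force: [0.2, -0.9, -0.2]
width: 0.0003
grasp_force: 0.0
```

step_arm --pt "0 0 0.003 0 0 0" --pt "0 0 0.006 0 0 0" --pt "0 0 0.006 0 0 0" --pt "0 0 0.006 0 0 0"

```text
clock: 17.75
eef_pos: [0.5199, 0.0506, 0.1448]
tcp_rot: [0.921, -0.39, -0.0, 0.0]
force: [-0.1, -0.0, -1.0]
width: 0.0007
grasp_force: 0.0
```

step_arm --pt "0 0 0.003 0 0 0" --pt "0 0 0.006 0 0 0" --pt "0 0 0.006 0 0 0" --pt "0 0 0.006 0 0 0"

```text
clock: 18.08
eef_pos: [0.5199, 0.0506, 0.143]
tcp_rot: [0.921, -0.39, -0.0, 0.0]
force: [0.8, 0.0, -1.1]
width: 0.0007
grasp_force: 0.0
```

step_arm --pt "0 0 0.003 0 0 0" --pt "0 0 0.006 0 0 0" --pt "0 0 0.006 0 0 0" --pt "0 0 0.006 0 0 0"

```text
clock: 18.42
eef_pos: [0.5199, 0.0507, 0.1412]
tcp_rot: [0.921, -0.39, -0.0, 0.0]
force: [-0.5, -0.8, -0.1]
width: 0.0004
grasp_force: 0.0
```

step_arm --pt "0 0 0.003 0 0 0" --pt "0 0 0.006 0 0 0" --pt "0 0 0.006 0 0 0" --pt "0 0 0.006 0 0 0"

```text
clock: 18.75
eef_pos: [0.5199, 0.0506, 0.1394]
tcp_rot: [0.921, -0.39, -0.0, 0.0]
force: [-0.5, 1.1, 0.5]
width: 0.0004
grasp_force: 0.0
```

step_arm --pt "0 0 0.003 0 0 0" --pt "0 0 0.006 0 0 0" --pt "0 0 0.006 0 0 0" --pt "0 0 0.006 0 0 0"

```text
clock: 19.08
eef_pos: [0.5199, 0.0506, 0.1376]
tcp_rot: [0.921, -0.39, -0.0, 0.0]
force: [-0.8, -0.1, -0.3]
width: 0.0007
grasp_force: 0.0
```

step_arm --pt "0 0 0.003 0 0 0" --pt "0 0 0.006 0 0 0" --pt "0 0 0.006 0 0 0" --pt "0 0 0.006 0 0 0"

```text
clock: 19.42
eef_pos: [0.5201, 0.0506, 0.1359]
tcp_rot: [0.921, -0.39, 0.0, -0.0]
force: [0.8, -0.1, 0.7]
width: 0.0009
grasp_force: 0.7
```

step_arm --pt "0 0 0.003 0 0 0" --pt "0 0 0.006 0 0 0" --pt "0 0 0.006 0 0 0" --pt "0 0 0.006 0 0 0"

```text
clock: 19.75
eef_pos: [0.52, 0.0506, 0.134]
tcp_rot: [0.921, -0.39, 0.0, 0.0]
force: [0.7, -0.2, 1.8]
width: 0.0004
grasp_force: 0.7
```

step_arm --pt "0 0 0.003 0 0 0" --pt "0 0 0.006 0 0 0" --pt "0 0 0.006 0 0 0" --pt "0 0 0.006 0 0 0"

```text
clock: 20.08
eef_pos: [0.52, 0.0506, 0.1322]
tcp_rot: [0.921, -0.39, 0.0, 0.0]
force: [0.4, -0.8, 0.7]
width: 0.0005
grasp_force: 0.6
```

```bash
python3 - <<'E'
from h import *
im=manip.get_image('side')[:,:,::-1].copy();cv2.imwrite('pics/side5.png',im)
i0=cv2.imread('pics/side0.png');i4=cv2.imread('pics/side4.png')
# button dark blob rows now / before ; red finger lowest row
for n,I in(('0',i0),('4',i4),('5',im)):
    r=I[205:262,272:296].astype(int)
    dark=r.max(2)<45; red=(r[:,:,2]>r[:,:,1]+20)&(r[:,:,2]<130)&(r[:,:,1]<60)
    ys,xs=np.nonzero(dark); yr,xr=np.nonzero(red)
    print(n,'dark',ys.min()+205,ys.max()+205,xs.mean()+272,'red low',yr.max()+205 if len(yr) else None,xr.mean()+272 if len(xr) else None)
E
```

```text
0 dark 235 241 282.82142857142856 red low 240 273.0
4 dark 235 241 282.81481481481484 red low 234 280.57251908396944
5 dark 205 242 279.80645161290323 red low 239 281.8636363636364
```

step_arm --pt "0 0 0.003 0 0 0" --pt "0 0 0.006 0 0 0" --pt "0 0 0.006 0 0 0" --pt "0 0 0.006 0 0 0"

```text
clock: 20.47
eef_pos: [0.52, 0.0506, 0.1304]
tcp_rot: [0.921, -0.39, 0.0, 0.0]
force: [0.3, 0.2, 1.8]
width: 0.0004
grasp_force: 0.6
```

step_arm --pt "0 0 0.003 0 0 0" --pt "0 0 0.006 0 0 0" --pt "0 0 0.006 0 0 0" --pt "0 0 0.006 0 0 0"

```text
clock: 20.8
eef_pos: [0.52, 0.0506, 0.1286]
tcp_rot: [0.921, -0.39, 0.0, -0.0]
force: [0.5, -1.1, 0.6]
width: 0.0005
grasp_force: 0.6
```

```bash
python3 -c "
from h import *
st()"
```

```text
t 20.8 yaw -45.92 p [0.52   0.0506 0.1286] F [ 0.46 -1.12  0.65] M [ 0.026 -0.061 -0.023] j7 -2.083 0.007 w 0.0005 0.6
```

Contact was at about 0.136 and the pin has moved more than 5 mm with little force, so it is entering the notch.

step_arm --pt "0 0 0.003 0 0 0" --pt "0 0 0.006 0 0 0" --pt "0 0 0.006 0 0 0" --pt "0 0 0.006 0 0 0"

```text
clock: 21.13
eef_pos: [0.5199, 0.0506, 0.1267]
tcp_rot: [0.921, -0.39, -0.0, 0.0]
force: [1.4, -0.4, 1.2]
width: 0.0004
grasp_force: 0.6
```

step_arm --pt "0 0 0.003 0 0 0" --pt "0 0 0.006 0 0 0" --pt "0 0 0.006 0 0 0" --pt "0 0 0.006 0 0 0"

```text
clock: 21.47
eef_pos: [0.52, 0.0506, 0.125]
tcp_rot: [0.921, -0.39, -0.0, 0.0]
force: [0.8, 0.2, 2.0]
width: 0.0004
grasp_force: 0.6
```

step_arm --pt "0 0 0.003 0 0 0" --pt "0 0 0.006 0 0 0" --pt "0 0 0.006 0 0 0" --pt "0 0 0.006 0 0 0"

```text
clock: 21.8
eef_pos: [0.52, 0.0506, 0.1232]
tcp_rot: [0.921, -0.39, -0.0, -0.0]
force: [1.7, -0.4, 0.7]
width: 0.0002
grasp_force: 0.6
```

```bash
python3 -c "
from h import *
st()"
```

```text
t 21.8 yaw -45.92 p [0.52   0.0506 0.1232] F [ 1.67 -0.4   0.7 ] M [ 0.03  -0.096 -0.042] j7 -2.0762 0.007 w 0.0002 0.6
```

step_arm --pt "0 0 0.003 0 0 0" --pt "0 0 0.006 0 0 0" --pt "0 0 0.006 0 0 0" --pt "0 0 0.006 0 0 0"

```text
clock: 22.13
eef_pos: [0.52, 0.0506, 0.1213]
tcp_rot: [0.921, -0.39, -0.0, 0.0]
force: [1.9, 0.9, 0.7]
width: 0.0008
grasp_force: 0.6
```

step_arm --pt "0 0 0.002 0 0 0" --pt "0 0 0.004 0 0 0" --pt "0 0 0.004 0 0 0" --pt "0 0 0.004 0 0 0"

```text
clock: 22.47
eef_pos: [0.5201, 0.0506, 0.1207]
tcp_rot: [0.921, -0.39, -0.0, -0.0]
force: [-1.0, 0.2, 8.4]
width: 0.0004
grasp_force: 4.2
```

```bash
python3 -c "
from h import *
st()
im=manip.get_image('side')[:,:,::-1].copy();cv2.imwrite('pics/side6.png',im)
for f in('side0','side6'):
    I=cv2.imread(f'pics/{f}.png');print(f,[tuple(I[y,283]) for y in range(236,256)])"
```

```text
t 22.47 yaw -45.92 p [0.5201 0.0506 0.1207] F [-0.98  0.23  8.41] M [-0.003  0.441 -0.001] j7 -2.0723 0.003 w 0.0004 4.2
side0 [(np.uint8(48), np.uint8(48), np.uint8(48)), (np.uint8(44), np.uint8(44), np.uint8(43)), (np.uint8(59), np.uint8(58), np.uint8(58)), (np.uint8(44), np.uint8(43), np.uint8(43)), (np.uint8(27), np.uint8(26), np.uint8(28)), (np.uint8(34), np.uint8(32), np.uint8(33)), (np.uint8(101), np.uint8(98), np.uint8(95)), (np.uint8(114), np.uint8(110), np.uint8(108)), (np.uint8(111), np.uint8(107), np.uint8(106)), (np.uint8(110), np.uint8(105), np.uint8(104)), (np.uint8(108), np.uint8(104), np.uint8(101)), (np.uint8(120), np.uint8(115), np.uint8(114)), (np.uint8(163), np.uint8(160), np.uint8(157)), (np.uint8(146), np.uint8(142), np.uint8(140)), (np.uint8(125), np.uint8(120), np.uint8(118)), (np.uint8(123), np.uint8(119), np.uint8(117)), (np.uint8(154), np.uint8(151), np.uint8(148)), (np.uint8(187), np.uint8(182), np.uint8(180)), (np.uint8(203), np.uint8(198), np.uint8(196)), (np.uint8(148), np.uint8(144), np.uint8(141))]
side6 [(np.uint8(39), np.uint8(43), np.uint8(71)), (
[... 155 characters left out ...]
45), np.uint8(76)), (np.uint8(40), np.uint8(45), np.uint8(77)), (np.uint8(43), np.uint8(46), np.uint8(78)), (np.uint8(37), np.uint8(41), np.uint8(71)), (np.uint8(32), np.uint8(35), np.uint8(45)), (np.uint8(27), np.uint8(25), np.uint8(24)), (np.uint8(24), np.uint8(22), np.uint8(23)), (np.uint8(49), np.uint8(47), np.uint8(47)), (np.uint8(99), np.uint8(98), np.uint8(96)), (np.uint8(126), np.uint8(121), np.uint8(120)), (np.uint8(129), np.uint8(124), np.uint8(124)), (np.uint8(123), np.uint8(120), np.uint8(117)), (np.uint8(154), np.uint8(151), np.uint8(149)), (np.uint8(187), np.uint8(182), np.uint8(180)), (np.uint8(203), np.uint8(198), np.uint8(196)), (np.uint8(148), np.uint8(144), np.uint8(141))]
```

The pin is fully down: it hit a hard stop after 16 mm, with 8 N, and the button's bottom edge has dropped about 6 px. I'll lift and go back to the knob.

step_arm --pt "0 0 -0.05 0 0 0" --pt "0 0 -0.15 0 0 0" --pt "0 0 -0.27 0 0 0" --pt "0 0 -0.36 0 0 0" --pt "0 0 -0.36 0 0 0" --pt "0 0 -0.36 0 0 0"

```text
clock: 23.02
eef_pos: [0.5204, 0.0511, 0.2289]
tcp_rot: [0.921, -0.39, 0.0, -0.001]
force: [-0.4, 0.0, -0.5]
width: 0.0003
grasp_force: 0.0
```

```bash
python3 -c "
from h import *
st();go([.5954,-.0060,.23],-46)"
```

```text
t 23.02 yaw -45.87 p [0.5204 0.0511 0.2289] F [-0.36  0.02 -0.53] M [0.06  0.184 0.03 ] j7 -2.1998 -0.149 w 0.0003 0.0
yaw -45.87 shift [ 0.3107 -0.0471 -0.0034] turn [-0.0014  0.      0.0014]
```

step_arm --pt "0.31 -0.047 0 0 0 0" --pt "0.31 -0.047 0 0 0 0" --pt "0.31 -0.047 0 0 0 0" --pt "0.31 -0.047 0 0 0 0" --pt "0.31 -0.047 0 0 0 0" --pt "0.31 -0.047 0 0 0 0" --pt "0.31 -0.047 0 0 0 0" --claw 0.3

```text
clock: 23.6
eef_pos: [0.5938, -0.0051, 0.2276]
tcp_rot: [0.921, -0.389, -0.001, -0.0]
force: [0.5, 0.3, 0.2]
width: 0.0438
grasp_force: 0.0
```

```bash
python3 -c "
from h import *
st();go([.5954,-.0060,.142],-46)"
```

```text
t 23.6 yaw -45.84 p [ 0.5938 -0.0051  0.2276] F [0.52 0.25 0.17] M [0.084 0.159 0.022] j7 -2.0256 -0.004 w 0.0438 0.0
yaw -45.84 shift [ 0.0063 -0.0018  0.2852] turn [0.0002 0.001  0.0017]
```

step_arm --pt "0.006 -0.002 0.06 0 0 0" --pt "0.006 -0.002 0.12 0 0 0" --pt "0.006 -0.002 0.18 0 0 0" --pt "0.006 -0.002 0.23 0 0 0" --pt "0.006 -0.002 0.26 0 0 0" --pt "0.006 -0.002 0.285 0 0 0" --pt "0.006 -0.002 0.285 0 0 0" --pt "0.006 -0.002 0.285 0 0 0"

```text
clock: 24.27
eef_pos: [0.5965, -0.0069, 0.1431]
tcp_rot: [0.921, -0.39, 0.0, -0.0]
force: [0.1, -0.6, 0.2]
width: 0.061
grasp_force: 0.0
```

```bash
python3 -c "
from h import *
st()"
```

```text
t 24.27 yaw -45.89 p [ 0.5965 -0.0069  0.1431] F [ 0.09 -0.57  0.24] M [0.057 0.082 0.015] j7 -1.9564 0.036 w 0.061 0.0
```

step_arm --pt "0 0 0 0 0 0" --pt "0 0 0 0 0 0" --pt "0 0 0 0 0 0" --pt "0 0 0 0 0 0" --pt "0 0 0 0 0 0" --pt "0 0 0 0 0 0" --pt "0 0 0 0 0 0" --pt "0 0 0 0 0 0" --pt "0 0 0 0 0 0" --pt "0 0 0 0 0 0" --claw 1 --newtons 50

```text
clock: 25.1
eef_pos: [0.5965, -0.0072, 0.1428]
tcp_rot: [0.921, -0.39, 0.0, -0.0]
force: [0.3, -0.3, 0.5]
width: 0.0134
grasp_force: 50.0
```

```bash
python3 -c "
from h import *
st()"
```

```text
t 25.1 yaw -45.93 p [ 0.5965 -0.0072  0.1428] F [ 0.28 -0.33  0.52] M [ 0.099  0.132 -0.236] j7 -1.9563 0.179 w 0.0134 50.0
```

step_arm --pt "0 0 0 0 0 -0.03" --pt "0 0 0 0 0 -0.06" --pt "0 0 0 0 0 -0.09" --pt "0 0 0 0 0 -0.12" --pt "0 0 0 0 0 -0.12" --pt "0 0 0 0 0 -0.12"

```text
clock: 25.6
eef_pos: [0.5965, -0.0072, 0.1428]
tcp_rot: [0.953, -0.302, -0.0, -0.0]
force: [0.5, 0.8, 0.5]
width: 0.0136
grasp_force: 50.0
```

```bash
python3 -c "
from h import *
st()"
```

```text
t 25.6 yaw -35.2 p [ 0.5965 -0.0072  0.1428] F [0.5  0.8  0.47] M [ 0.134  0.096 -0.201] j7 -1.8007 0.381 w 0.0136 50.0
```

step_arm --pt "0 0 0 0 0 -0.06" --pt "0 0 0 0 0 -0.12" --pt "0 0 0 0 0 -0.18" --pt "0 0 0 0 0 -0.24" --pt "0 0 0 0 0 -0.28" --pt "0 0 0 0 0 -0.28"

```text
clock: 26.1
eef_pos: [0.5966, -0.0072, 0.1428]
tcp_rot: [0.996, -0.086, 0.0, -0.0]
force: [0.9, 0.7, 0.2]
width: 0.0137
grasp_force: 50.0
```

```bash
python3 -c "
from h import *
st()"
```

```text
t 26.1 yaw -9.86 p [ 0.5966 -0.0072  0.1428] F [0.86 0.66 0.16] M [ 0.137  0.045 -0.137] j7 -1.4291 1.284 w 0.0137 50.0
```

step_arm --pt "0 0 0 0 0 -0.06" --pt "0 0 0 0 0 -0.12" --pt "0 0 0 0 0 -0.18" --pt "0 0 0 0 0 -0.24" --pt "0 0 0 0 0 -0.3" --pt "0 0 0 0 0 -0.3" --pt "0 0 0 0 0 -0.3"

```text
clock: 26.68
eef_pos: [0.5966, -0.0073, 0.1428]
tcp_rot: [0.989, 0.146, 0.0, -0.0]
force: [-0.0, 0.2, 0.9]
width: 0.0136
grasp_force: 50.0
```

```bash
python3 -c "
from h import *
st();cv2.imwrite('pics/side7.png',manip.get_image('side')[:,:,::-1])"
```

```text
t 26.68 yaw 16.82 p [ 0.5966 -0.0073  0.1428] F [-0.01  0.25  0.85] M [ 0.112  0.034 -0.058] j7 -1.0315 0.442 w 0.0136 50.0
```

I'll let go and lift, then check from the disc marks and bar angle that only the knob turned.

step_arm --pt "0 0 0 0 0 0" --pt "0 0 0 0 0 0" --pt "0 0 0 0 0 0" --pt "0 0 0 0 0 0" --pt "0 0 0 0 0 0" --pt "0 0 0 0 0 0" --claw 0.4

```text
clock: 27.23
eef_pos: [0.5965, -0.0072, 0.1427]
tcp_rot: [0.989, 0.148, -0.0, 0.0]
force: [-0.3, 0.5, 0.1]
width: 0.0499
grasp_force: 0.0
```

step_arm --pt "0 0 -0.1 0 0 0" --pt "0 0 -0.2 0 0 0" --pt "0 0 -0.3 0 0 0" --pt "0 0 -0.4 0 0 0" --pt "0 0 -0.5 0 0 0" --pt "0 0 -0.5 0 0 0" --pt "0 0 -0.5 0 0 0"

```text
clock: 27.82
eef_pos: [0.5973, -0.0074, 0.2943]
tcp_rot: [0.989, 0.148, 0.002, -0.0]
force: [0.4, 0.6, -0.3]
width: 0.0526
grasp_force: 0.0
```

```bash
python3 - <<'E'
from h import *
st()
cv2.imwrite('pics/side8.png',manip.get_image('side')[:,:,::-1])
from scipy.signal import find_peaks
th=np.arange(-180,180,1.)
c=np.array([.5957,-.0085])
for f in('side0','side4','side8'):
    g=cv2.cvtColor(cv2.imread(f'pics/{f}.png'),cv2.COLOR_BGR2GRAY)
    v=np.zeros(len(th))
    for r in(.062,.065,.068):
        p=np.array([proj('side',[c[0]+r*np.cos(np.radians(a)),c[1]+r*np.sin(np.radians(a)),.14]) for a in th],np.float32)
        v+=cv2.remap(g,p[:,0].reshape(-1,1),p[:,1].reshape(-1,1),cv2.INTER_LINEAR).ravel()/3
    d=cv2.medianBlur(v.astype(np.uint8).reshape(-1,1),5).ravel()
    k=np.array([np.median(np.take(v,range(i-15,i+16),mode='wrap')) for i in range(len(v))])-v
    pk,_=find_peaks(k,prominence=18);print(f,[(int(th[i]),int(k[i])) for i in pk])
    # knob bar top width and button bottom edge
    m=(g[225:262,296:340]<50).astype(np.uint8);x,y,w,h=cv2.boundingRect(m);print(' knob box',x+296,y+225,w,h,'button col',[int(q) for q in g[232:252:2,283]])
E
```

```text
t 27.82 yaw 17.08 p [ 0.5973 -0.0074  0.2943] F [ 0.39  0.59 -0.27] M [-0.094  0.142  0.038] j7 -1.1139 -0.063 w 0.0526 0.0
side0 [(-147, 24), (-50, 22), (-5, 35), (36, 24), (89, 6), (119, 32), (165, 44)]
 knob box 305 236 24 25 button col [95, 44, 48, 58, 27, 97, 107, 104, 159, 120]
side4 [(-85, 19), (-36, 21), (8, 33), (47, 19), (102, 13), (132, 27)]
 knob box 308 235 19 26 button col [94, 44, 45, 56, 27, 98, 108, 105, 159, 120]Traceback (most recent call last):
  File "<stdin>", line 11, in <module>
  File "h.py", line 8, in proj
    K,R,t=cam(n);q=K@(R@np.array(p)+t);return q[:2]/q[2]
          ~~~^^^
  File "h.py", line 4, in cam
    c=manip.calibration(n);R=cv2.Rodrigues(c["rvec"])[0];return c["camera_matrix"],R,c["tvec"]
ValueError: time passes only in moves, steps and waits
```

```bash
python3 - <<'E'
from h import *
import h
from scipy.signal import find_peaks
C=cam('side');h.cam=lambda n:C
th=np.arange(-180,180,1.);c=np.array([.5957,-.0085])
for f in('side4','side8'):
    g=cv2.cvtColor(cv2.imread(f'pics/{f}.png'),cv2.COLOR_BGR2GRAY);v=np.zeros(len(th))
    for r in(.062,.065,.068):
        p=np.array([proj('side',[c[0]+r*np.cos(np.radians(a)),c[1]+r*np.sin(np.radians(a)),.14]) for a in th],np.float32)
        v+=cv2.remap(g,p[:,0].reshape(-1,1),p[:,1].reshape(-1,1),cv2.INTER_LINEAR).ravel()/3
    k=np.array([np.median(np.take(v,range(i-15,i+16),mode='wrap')) for i in range(len(v))])-v
    pk,_=find_peaks(k,prominence=18);print(f,[(int(th[i]),int(k[i])) for i in pk])
    m=(g[225:262,296:340]<50).astype(np.uint8);print(' knob box',cv2.boundingRect(m),'button col',[int(q) for q in g[232:252:2,283]])
E
```

```text
side4 [(-85, 19), (-36, 21), (8, 33), (47, 19), (102, 13), (132, 27)]
 knob box (12, 10, 19, 26) button col [94, 44, 45, 56, 27, 98, 108, 105, 159, 120]
side8 [(-132, 17), (-36, 22), (8, 36), (48, 12), (104, 19), (134, 21)]
 knob box (0, 11, 34, 26) button col [91, 91, 83, 133, 17, 29, 32, 19, 99, 110]
```

The disc marks haven't moved (-36°, 8°, 48°), so the spindle is locked. The knob turned about 63° (1.09 rad), the button is down and the arm is clear.

```bash
python3 -c "
from rig import manip
print(manip.hand_in())"
```

```text
the job is handed in; nothing more can be done
None
```

The job is handed in: the spindle is locked in its notch, the pin is fully down (8 N at the stop), the knob is backed off about 1.09 rad, and the arm is clear of everything, though the hand-in gave no verdict.

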